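# Hold the long-path cell in the light path

### The job

For a blank reading, slide the detector along the optical rail until it rests against its stop, then draw the long (oblong) glass cell out of the rack by its two broad frosted faces only, never touching its clear windows or stopper. Finish while still holding the cell: keep it still and upright midway between lamp and detector, its long direction in line with the beam and the beam passing centrally through the lower half of both clear end windows, touching nothing on the rail. Leave the short cells and everything else where they stand.

Things in the scene. Friction and masses are not known exactly. Their poses are not given: they have to be found in the camera images.
- bench: Fixed aluminium optical rail, 370 mm long, 50 wide, with feet 84 wide; carries lamp, stop and detector. Origin on the worktop under the middle of the light gap; y axis along the rail and beam towards the lamp, x across it, z up. The rail runs from y = -235 to 135 mm, its top at z = 32 mm. Its yaw varies by 0.25 rad either way.
- beam (a point): Point on the beam axis in the middle of the light gap, 105 mm above the worktop; axes as the bench. The lamp snout's face is 30 mm away on its +y side; the detector snout's face, with the detector at its stop, 30 mm away on the -y side. The beam is about 6 mm wide, level, along y.
- lamp_snout (a point): Centre of the face of the fixed lamp's snout (20 mm diameter), on the beam axis 105 mm above the worktop. The black finned lamp body, 46 mm diameter, lies behind it from 15 to 105 mm further along the bench's +y.
- stop (a point): Centre of the top of the steel stop collar (54 x 12 mm) clamped across the rail, 44 mm above the worktop; the detector's saddle comes to rest against its far side (-y).
- detector (a joint): Position of the detector's saddle on the rail, m: 0 = against the stop collar; grows as the detector moves away from the lamp (along the bench's -y), to 0.105 at most. Starts at 0.04 to 0.10. Plain sliding friction of about 2.5 N; it stays where it is left and nothing has to be unlocked.
- detector_top (a point): Centre of the flat top of the detector's grey housing, 128 mm above the worktop; axes as the bench. The housing is 36 mm wide across the rail (x), 44 long (y) and 46 tall: pinch it across its 36 mm from above. A 20 mm diameter snout stands out 23 mm towards the lamp. Below it: a post on a black saddle 58 x 60 mm, 46 high.
- rack: Fixed white plastic block 46 x 168 x 24 mm (x, y, z) with a low foot flange 54 x 176 mm, origin in the middle of its underside. Four equal oblong slots in a row along y, at y = -60, -20, 20 and 60 mm, each 15.5 (x) by 25.5 (y) and 18 deep: slot floor 6 mm above the worktop. Three hold a cell, which one where varies; y = +60 is empty. Yaw varies by 0.35 rad either way.
- long_cell: The oblong glass cell: 12.5 mm wide (x), 22.5 long (y, the light path), 45 tall, with a white stopper (10.5 x 20.5 mm) on top to 54 mm; about 28 g. Origin in the middle of its underside, z up. Starts upright in a rack slot, its y axis along the rack's y to a few degrees, with 27 mm of the glass and the stopper standing out.
- cell_beam (a point): Point on the long cell's vertical middle line, 16 mm above its underside, where the beam should cross it; axes as the cell.
- frosted_a: Frosted broad face of the long cell at its -x side, 21.5 mm long and 43 mm tall (part of the cell; origin as the cell's).
- frosted_b: Frosted broad face of the long cell at its +x side (part of the cell; origin as the cell's).
- window_a: Clear polished end window of the long cell at its -y end, 10 mm wide and 42 mm tall (part of the cell; origin as the cell's). Not to be touched by the fingers.
- window_b: Clear polished end window of the long cell at its +y end (part of the cell; origin as the cell's). Not to be touched by the fingers.
- stopper: White stopper of the long cell, 45 to 54 mm above its underside, 1 mm narrower than the glass on each side (part of the cell; origin as the cell's). Not to be touched by the fingers.
- short_cell_1: Short square glass cell 12.5 x 12.5 x 45 mm with stopper, standing in another slot of the rack. Leave it. Origin in the middle of its underside.
- short_cell_2: A second short square cell like short_cell_1, in another slot. Leave it.
- timer: White lab timer 60 x 62 x 17 mm lying between rack and rail. Leave it.
- loupe: Black stand magnifier, 34 mm round and tall. Leave it.
- tweezers: Steel tweezers 120 mm long, lying. Leave them.
- sample_box: Small open blue sample box 44 x 60 x 26 mm behind the rail. Leave it.
- screwdriver: Screwdriver 178 mm long with a red handle, lying behind the rail. Leave it.

How it is judged (in metres and radians):
On the way, in this order (a step that is already met when the one before it is completed fails the run):
1. the detector has been slid against its stop (within 4 mm) (value of joint detector below 0.004 m), for 0.2 s.
2. the long cell is held clear of the rack by its two frosted faces (contact force between the fingers and frosted_a above 0.5 N and contact force between the fingers and frosted_b above 0.5 N and height (world z) of long_cell above 0.04 m), for 0.2 s.
At the end, for the whole second after the job is handed in: Detector within 4 mm of its stop; fingers hold the long cell by both frosted faces, still, its beam point within 4 mm sideways, 8 mm in height and 15 mm along the beam of the middle of the gap, within 8 degrees of the beam and 7 of upright, touching no part of the rail, lamp or detector (contact force between the fingers and frosted_a above 0.5 N and contact force between the fingers and frosted_b above 0.5 N and value of joint detector below 0.004 m and x of cell_beam in the frame of beam between -0.004 and 0.004 m and y of cell_beam in the frame of beam between -0.015 and 0.015 m and z of cell_beam in the frame of beam between -0.008 and 0.008 m and angle between the y axis of long_cell and the y axis of bench, either way round below 0.14 rad and angle between long_cell's own z axis and vertical below 0.12 rad and linear speed of long_cell below 0.015 m/s and contact force between long_cell and bench below 0.05 N); the arm keeps its last pose, push and grip.
It fails at once if the fingers press on a clear window or on the stopper of the long cell (contact force between the fingers and window_a above 0.5 N or contact force between the fingers and window_b above 0.5 N or contact force between the fingers and stopper above 0.5 N).
It fails at once if the long cell is knocked hard against the rail, lamp or detector (contact force between long_cell and bench above 3 N).
It fails at once if a short cell is lifted out of the rack or tipped (height (world z) of any of short_cell_1, short_cell_2 above 0.018 m or angle between any of short_cell_1, short_cell_2's own z axis and vertical above 0.5 rad).
It fails at once if a bystander is displaced by more than 20 mm (distance of any of timer, loupe, tweezers, sample_box, screwdriver from where it was at the start of the episode above 0.02 m).
It also fails if it takes over 62 s, if anything falls off the work surface, if the arm or the gripper's body presses on something with over 40 N, if the wrist force passes 120 N, or if a joint passes its speed limit or range.

### The arm

A 6-joint arm with a two-finger parallel gripper is mounted at the origin on a cart in front of the work surface, level with it; the furniture and walls round the work are solid. World frame = base frame: x ahead of the robot, y to its left, z up, the work surface at z = 0. Lengths are in mm, angles in degrees, forces in N, time in s.
With the tool pointing down it reaches from about 325 to 850 mm from the base axis. Payload 15.5 kg.
Tool frame: the origin (TCP) lies at the very end of the fingers, on their centre line; the grasp point (between the pads) lies 19 mm behind it; z points along the fingers, y is the line along which they close (so a half turn about z gives the same grasp; the last joint's range is limited). The gripper opens to 91 mm and grips with 3 to 60 N. Pads are 32 mm wide; open, the fingers measure 118 mm over their backs; the gripper's body (76 mm by 178 mm) begins 60 mm behind the grasp point.
Start: joints at [62.997, 28.281, 77.091, -0, 74.628, -5.472], TCP at [229.381, 581.387, 213.915] pointing down, gripper open.
Joint ranges: [-166.48, 166.48], [-47.26, 123.95], [12.59, 153.08], [-70.14, 250.14], [6.76, 159.57], [-176.63, 176.63]. Speed limits (degrees/s): [108.29, 108.29, 147.25, 172.46, 172.46, 172.46].

### API

Orientations are given as [roll, pitch, yaw] about the fixed x, y, z axes, in that order (R = Rz(yaw) Ry(pitch) Rx(roll)).
In Python, from cell import r gives the robot as it stands.
- The arm moves only by the tool carry_out, never from a script. Its argument "commands" is a list of rows, each a list of 3 entries, a list of its own where there are three numbers: the shift along the tool's x, y, z in mm, then the turn about the tool's z in degrees, then the opening, from 0 (shut) to 1 (fully open). In form: [[[tx, ty, tz], turn, gripper], ...]. A call has 1 to 12 rows; each row is the pose to reach, as a shift and turn from the pose commanded when the call began, along the tool's axes at that moment; what a row does not reach only later rows make up. A row lasts 1/10 s, in which the tool goes at most 50 mm and 8.59 degrees, less where a joint would pass 70% of its speed; a pose out of reach is approached as far as the arm can. A call with a gripper value outside its range is refused whole. The fingers move at their own pace and stop on an object; "force" is the grip in N (left out, the last holds). Time passes only in rows, so rows that repeat a pose let the fingers close. It gives the time, the measured TCP pose, the force, the opening and the grip force at its end, in the units of the state.
- r.get_obs(): the state, without advancing time (a new reading comes with each control period).
- r.snapshot(name): name is "scene" or "top" or "wrist"; returns a dict with "frame" (400x640x3 uint8, blue, green, red), "fx", "fy", "cx", "cy" (pixels), "R" (3x3) and "t" (3): a world point X has camera coordinates R X + t. Camera axes: x right, y down, z forward; pixel columns grow to the right and rows downward; lengths in mm; the calibration is good to about 2 mm. A picture is of the moment at which its call begins. There is no depth.
- r.job_done(): hands the job in; it is judged then, once.
The state is a dict: "clock": time; "joint_positions": joint angles; "qd": joint speeds; "effort": joint torques, N m; "tcp_pos": TCP position; "orientation": TCP orientation; "wrist_force": force on the tool from outside, world axes, zero at the start; "moment": the same for the moment, N m; "opening": finger opening in mm; "grip_force": force on a finger pad.
Only numpy, scipy, OpenCV 4.12 (cv2) and the standard library are available. Lean on these libraries where they do the work, as an engineer would, in place of code of your own. Each camera call takes 0.05 s, during which the arm holds its last target. There are 200 camera calls.

## Working session

There is one attempt and no reset: what is moved stays moved. The work goes in short steps, Python scripts to look and compute and a tool call to move; the robot and the scene stay as the last step left them, time stands still between calls to the robot, and variables do not carry over. Pictures are saved under pics/ and viewed, at most 12 in all, crops included, and the job is handed in when it is done.

Besides the shell and the picture viewer there is one more tool, called after "Call:" as a command line: name --argument value ..., lists and objects as JSON in quotes. carry_out: Moves the arm, as the interface text tells. Its arguments: {"type":"object","properties":{"commands":{"type":"array","items":{"type":"array"}},"force":{"type":"number"}},"required":["commands"]}

```bash
mkdir -p pics; ls
cat > h.py <<'E'
import cv2,numpy as np
from cell import r
def snap(n,f):
    s=r.snapshot(n); cv2.imwrite('pics/%s.png'%f,s['frame']); np.save('pics/%s.npy'%f,s,allow_pickle=True); return s
def load(f): return np.load('pics/%s.npy'%f,allow_pickle=True).item()
def ray(s,u,v):
    R=np.array(s['R']);t=np.array(s['t']).ravel();c=-R.T@t
    d=R.T@np.array([(u-s['cx'])/s['fx'],(v-s['cy'])/s['fy'],1]);return c,d
def onz(s,u,v,z):
    c,d=ray(s,u,v);return c+d*(z-c[2])/d[2]
def proj(s,X):
    p=np.array(s['R'])@np.array(X,float)+np.array(s['t']).ravel();return p[0]/p[2]*s['fx']+s['cx'],p[1]/p[2]*s['fy']+s['cy']
E
python3 - <<'E'
from h import *
o=r.get_obs();print(o)
for n in('top','scene'):
    s=snap(n,n+'0');print(n,s['fx'],s['cx'],s['cy'],-np.array(s['R']).T@np.array(s['t']).ravel())
E
```

```text
pics
{'clock': 0.0, 'joint_positions': array([ 6.29969856e+01,  2.83168196e+01,  7.71272126e+01, -2.00008960e-03,
        7.46284163e+01, -5.47164860e+00]), 'qd': array([-0.00334553,  0.01781824, -0.00807724, -0.02490664, -0.09045031,
       -0.02746527]), 'effort': array([ 2.39453075e-03, -8.78846669e+01, -3.81846428e+01,  7.08577386e-02,
        5.35497512e-02, -1.26822970e-04]), 'tcp_pos': array([229.21367737, 581.03925128, 213.31678388]), 'orientation': array([-1.79927698e+02, -4.98911474e-03,  1.58469162e+02]), 'wrist_force': array([-0.81463979,  0.76135863,  0.38118588]), 'moment': array([ 0.01242912,  0.00634602, -0.0201032 ]), 'grip_force': 0.0, 'opening': 91.51664135245811}
top 484.09657532733985 322.1752481810305 192.41325701288926 [ 403.17072561   13.2624449  1531.83320606]
scene 428.74866446596263 315.4137225894675 199.23047675676605 [-576.85239906 -503.04472681  907.68130209]
```

View pics/top0.png

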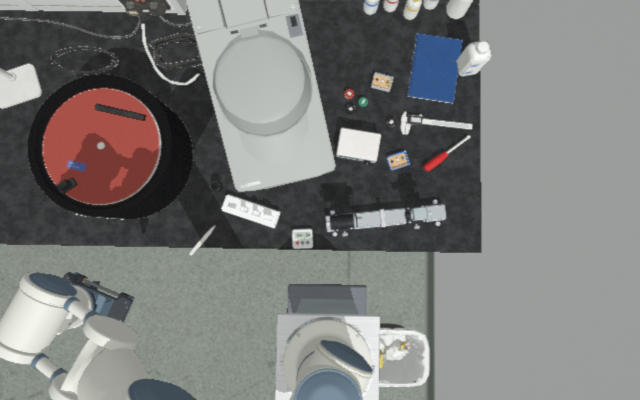

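View pics/scene0.png

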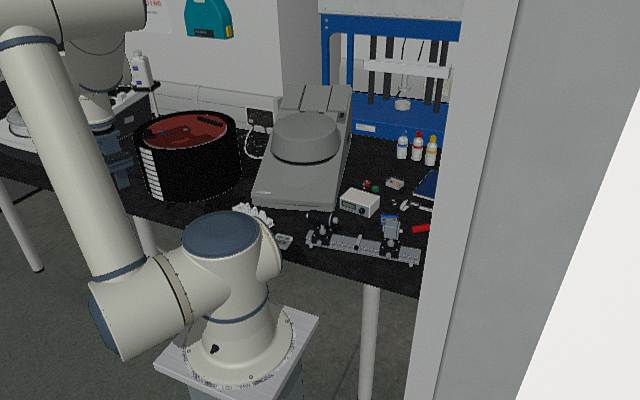

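The top view shows the rack at about (251,210), the rail from (327,221) to (446,212) with the black lamp on its left, and the detector on the right at about (430,214). I'll enlarge this area.

Run:
```python
from h import *
s=load('top0')
c=s['frame'][185:255,210:460]; cv2.imwrite('pics/c1.png',cv2.resize(c,None,fx=3.2,fy=3.2,interpolation=cv2.INTER_CUBIC))
for u,v,z in[(251,210,24),(327,221,20),(446,212,20),(430,214,128),(357,219,110)]:print(onz(s,u,v,z))
R=cv2.Rodrigues
w=r.snapshot('wrist');o=r.get_obs();print(w['fx'],w['cx'],w['cy'],-np.array(w['R']).T@np.array(w['t']).ravel(),w['R'],o['tcp_pos'])
```

```text
[470.31736692 247.32938252  24.        ]
[440.34252115   9.70156024  20.        ]
[ 474.91004496 -360.75523221   20.        ]
[ 463.18359058 -287.79233518  128.        ]
[445.53898584 -77.94225501 110.        ]
319.5370280940552 317.5694012628039 203.0646721781052 [160.94758487 609.82740913 384.0003157 ] [[ 3.67413380e-01  9.30057387e-01 -8.15679611e-04]
 [ 8.97533033e-01 -3.54334661e-01  2.62452668e-01]
 [ 2.43807019e-01 -9.71607213e-02 -9.64944523e-01]] [229.2664327  581.15188247 213.48577838]
```

View pics/c1.png

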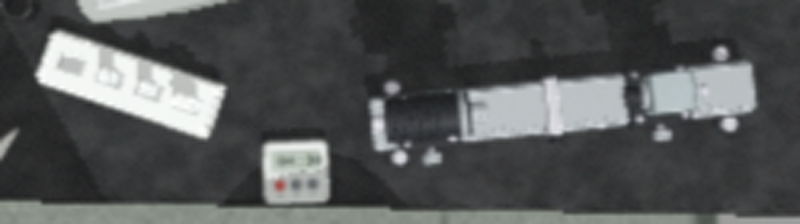

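Call:
carry_out --commands '[[[-525,-695,-25],63,1],[[-525,-695,-25],63,1],[[-525,-695,-25],63,1],[[-525,-695,-25],63,1],[[-525,-695,-25],63,1],[[-525,-695,-25],63,1],[[-525,-695,-25],63,1],[[-525,-695,-25],63,1],[[-525,-695,-25],63,1],[[-525,-695,-25],63,1],[[-525,-695,-25],63,1],[[-525,-695,-25],63,1]]'

```text
clock: 1.35
tcp_pos: [390.0, 1.8, 231.3]
orientation: [180.0, 0.0, 95.5]
wrist_force: [1.4, 1.1, 0.7]
opening: 91.2
grip_force: 0.0
```

Call:
carry_out --commands '[[[-265,48,0],0,1],[[-265,48,0],0,1],[[-265,48,0],0,1],[[-265,48,0],0,1],[[-265,48,0],0,1],[[-265,48,0],0,1],[[-265,48,0],0,1],[[-265,48,0],0,1]]'

```text
clock: 2.15
tcp_pos: [462.6, -255.0, 230.7]
orientation: [-180.0, -0.0, 95.4]
wrist_force: [0.2, -0.4, 0.9]
opening: 91.2
grip_force: 0.0
```

Run:
```python
from h import *
s=snap('wrist','w1');o=r.get_obs();print(o['tcp_pos'],o['orientation'],o['clock'])
```

```text
[ 462.51602861 -254.41711642  230.90242466] [-1.79964275e+02 -4.42728113e-02  9.54780465e+01] 2.2
```

View pics/w1.png

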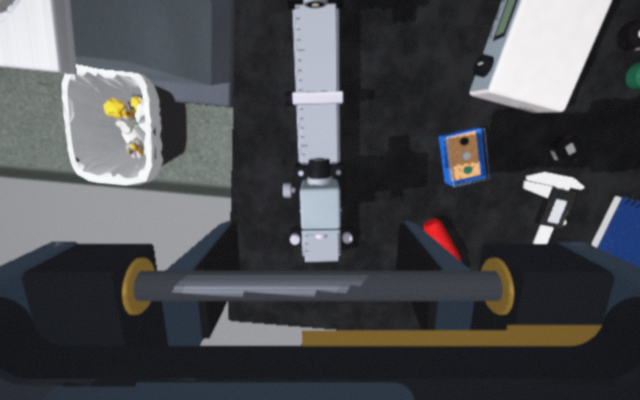

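The wrist view shows the rail vertical from about (293..340, row 5) down, the stop collar at (318,98), the detector with its black snout at (319,168), and its housing at about (301–341, rows 180–230). The rail edges, collar and housing edges come next.

Run:
```python
from h import *
s=load('w1');g=cv2.cvtColor(s['frame'],cv2.COLOR_BGR2GRAY).astype(float)
def edges(v,a,b):
    d=np.diff(cv2.GaussianBlur(g,(0,0),1)[v,a:b]);return a+d.argmax()+.5,a+d.argmin()+.5
L=[];Rr=[]
for v in list(range(20,85,8))+list(range(112,150,8)):
    l,q=edges(v,275,365); L.append(onz(s,l,v,32)[:2]);Rr.append(onz(s,q,v,32)[:2])
for P in(L,Rr):
    f=cv2.fitLine(np.array(P,np.float32),cv2.DIST_HUBER,0,.01,.01).ravel();print('line',f, np.degrees(np.arctan2(-f[0]*np.sign(f[1]),abs(f[1]))))
w=[np.linalg.norm(a-b) for a,b in zip(L,Rr)];print(np.round(w,1))
for v in range(160,232,6):
    l,q=edges(v,292,352);print(v,l,q,onz(s,l,v,128).round(1)[:2],onz(s,q,v,128).round(1)[:2])
print(g[84:112,318].astype(int)); print(g[150:240,320].astype(int))
print(onz(s,292,98,44),onz(s,343,98,44))
```

```text
line [ 1.2157813e-01 -9.9258184e-01  4.2769458e+02 -1.4483209e+02] 6.983189
line [ 1.11229524e-01 -9.93794739e-01  4.75807739e+02 -1.48267334e+02] 6.3861966
[47.7 48.  48.3 47.5 47.8 48.1 47.3 47.6 47.9 46.7 47.  47.3 46.5 46.8]
160 298.5 308.5 [ 443.2 -217.3] [ 451.7 -216.5]
166 329.5 294.5 [ 470.1 -220. ] [ 440.1 -222.8]
172 297.5 302.5 [ 443.1 -227.8] [ 447.4 -227.4]
178 306.5 331.5 [ 451.3 -232.3] [ 472.9 -230.2]
184 300.5 338.5 [ 446.5 -238.1] [ 479.5 -234.9]
190 299.5 339.5 [ 446.1 -243.5] [ 481.  -240.2]
196 299.5 339.5 [ 446.5 -248.9] [ 481.6 -245.6]
202 299.5 339.5 [ 447.  -254.3] [ 482.2 -251. ]
208 299.5 339.5 [ 447.4 -259.9] [ 482.8 -256.5]
214 299.5 339.5 [ 447.8 -265.4] [ 483.5 -262. ]
220 300.5 339.5 [ 449.2 -271. ] [ 484.1 -267.7]
226 300.5 339.5 [ 449.6 -276.7] [ 484.7 -273.3]
[193 191 190 192 192 192 191 194 210 225 228 228 224 225 224 223 222 221
 211 191 182 185 192 191 190 190 191 191]
[191 191 193 190 190 190 182 150 104  74  63  47  36  30  32  34  34  31
  32  34  28  32  30  29  31  34  33  49  94 144 175 186 186 178 163 135
 111 107 127 152 172 184 189 193 192 192 193 191 192 193 191 192 192 191
 190 191 193 193 191 194 192 193 193 193 192 190 193 195 194 192 193 191
 192 194 191 191 191 182 154 130 148 176 188 189 200 214 222 218 209 196]
[ 427.01856062 -163.7591667    44.        ] [ 481.03978621 -158.65347414   44.        ]
```

Call:
carry_out --commands '[[[-3,2,0],-1,1],[[-3,2,40],-1,1],[[-3,2,80],-1,1],[[-3,2,115],-1,1],[[-3,2,138],-1,1],[[-3,2,138],-1,1],[[-3,2,138],-1,0],[[-3,2,138],-1,0],[[-3,2,138],-1,0],[[-3,2,138],-1,0],[[-3,2,138],-1,0],[[-3,2,138],-1,0]]' --force 15

```text
clock: 3.4
tcp_pos: [465.4, -258.2, 93.4]
orientation: [180.0, 0.0, 96.5]
wrist_force: [0.3, 0.4, -0.2]
opening: 46.4
grip_force: 0.0
```

Call:
carry_out --commands '[[[0,0,0],0,0],[[0,0,0],0,0],[[0,0,0],0,0],[[10,0,0],0,0],[[20,0,0],0,0],[[30,0,0],0,0],[[40,0,0],0,0],[[48,0,0],0,0],[[52,0,0],0,0],[[55,0,0],0,0]]'

```text
clock: 4.4
tcp_pos: [458.4, -203.2, 93.2]
orientation: [-179.9, 0.0, 96.5]
wrist_force: [-7.6, -3.7, 5.5]
opening: 35.5
grip_force: 15.0
```

Call:
carry_out --commands '[[[2,0,0],0,0],[[3,0,0],0,0],[[4,0,0],0,0],[[5,0,0],0,0],[[6,0,0],0,0],[[7,0,0],0,0],[[8,0,0],0,0],[[9,0,0],0,0],[[10,0,0],0,0]]'

```text
clock: 5.3
tcp_pos: [457.2, -193.5, 93.1]
orientation: [-179.9, 0.0, 96.5]
wrist_force: [-7.9, -3.2, 6.7]
opening: 36.1
grip_force: 15.0
```

Call:
carry_out --commands '[[[1,0,0],0,0],[[2,0,0],0,0],[[3,0,0],0,0],[[4,0,0],0,0],[[5,0,0],0,0],[[6,0,0],0,0],[[6,0,0],0,0]]'

```text
clock: 6.0
tcp_pos: [456.8, -189.5, 93.3]
orientation: [-179.9, 0.2, 96.5]
wrist_force: [-11.6, -21.5, 2.2]
opening: 36.2
grip_force: 15.0
```

Run:
```python
from h import *
s=snap('wrist','w2');o=r.get_obs();print(o['tcp_pos'],o['wrist_force'],o['opening'])
f=s['frame'][20:260,200:460];cv2.imwrite('pics/c2.png',cv2.resize(f,None,fx=2.4,fy=2.4,interpolation=cv2.INTER_CUBIC))
```

```text
[ 456.78663283 -189.53205265   93.26953109] [-11.44891912 -22.13814531   3.09887849] 36.00858971789225
```

View pics/c2.png

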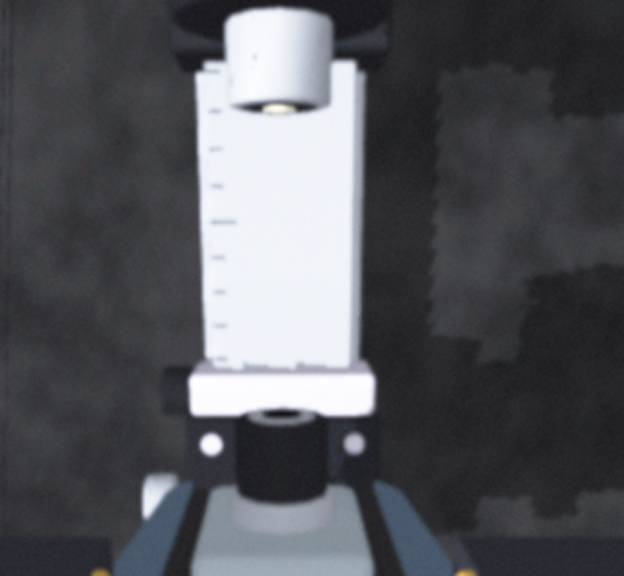

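The detector has stopped against the collar (force rose to about 21 N). The crop shows its saddle touching the collar, its snout face at crop (281,413), and the lamp snout's lit face at crop (278,105). I'll open the gripper, rise, and localize the beam from these points.

Call:
carry_out --commands '[[[0,0,0],0,0.6],[[0,0,0],0,0.6],[[0,0,0],0,0.6],[[0,0,-10],0,0.6],[[0,0,-40],0,0.6],[[0,0,-90],0,0.6],[[0,0,-140],0,0.6],[[0,0,-150],0,0.6],[[0,0,-150],0,0.6]]'

```text
clock: 6.95
tcp_pos: [458.1, -187.9, 245.5]
orientation: [179.8, 0.1, 96.5]
wrist_force: [1.0, -0.2, -1.8]
opening: 54.6
grip_force: 0.0
```

Run:
```python
from h import *
s=load('w2')
a=onz(s,200+278/2.4,20+105/2.4,105);b=onz(s,200+281/2.4,20+413/2.4,105);print(a,b,(a+b)/2,np.linalg.norm(a-b),np.degrees(np.arctan2(-(a-b)[0],(a-b)[1])))
p=np.array([456.8,-189.5]);print('axis at mid',p+np.array([-np.sin(np.radians(6.4)),np.cos(np.radians(6.4))])*66)
s=snap('wrist','w3');o=r.get_obs();print(o['tcp_pos'],o['orientation'],o['wrist_force'],o['opening'])
g=cv2.cvtColor(s['frame'],cv2.COLOR_BGR2GRAY).astype(float);g=cv2.GaussianBlur(g,(0,0),1)
for nm,(a0,b0) in {'L':(275,317),'R':(319,365)}.items(): pass
t=s['frame'][0:300,200:440]; cv2.imwrite('pics/c3.png',cv2.resize(t,None,fx=2,fy=2))
```

```text
[445.53899655 -91.45411892 105.        ] [ 452.95104847 -151.61559579  105.        ] [ 449.24502251 -121.53485736  105.        ] 60.616349380604994 7.023596399664833
axis at mid [ 449.44305047 -123.91131734]
[ 457.337803   -187.46990598  243.62052754] [1.79933656e+02 4.29622010e-02 9.64760148e+01] [-0.85285363  0.49723839 -0.39922705] 54.41367521277619
```

View pics/c3.png

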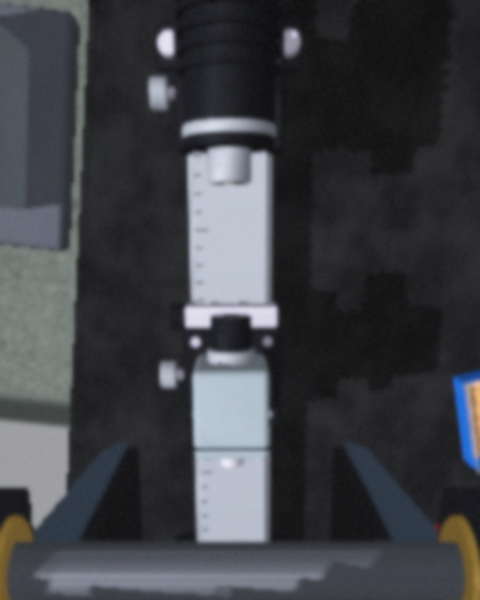

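The crop shows the detector resting at the collar with nothing else disturbed. The measured gap is 60.6 mm, which matches the 60 mm spec, and its middle is at about (449.4, -122.5). Next I'll move over the rack.

Call:
carry_out --commands '[[[412,53,0],24,0.6],[[412,53,0],24,0.6],[[412,53,0],24,0.6],[[412,53,0],24,0.6],[[412,53,0],24,0.6],[[412,53,0],24,0.6],[[412,53,0],24,0.6],[[412,53,44],24,0.6],[[412,53,44],24,0.6],[[412,53,44],24,0.6],[[412,53,44],24,0.35],[[412,53,44],24,0.35]]'

```text
clock: 8.2
tcp_pos: [463.2, 226.9, 198.5]
orientation: [-179.9, 0.1, 72.4]
wrist_force: [-0.5, -0.2, 0.1]
opening: 41.4
grip_force: 0.0
```

Run:
```python
from h import *
s=snap('wrist','w4');o=r.get_obs();print(o['tcp_pos'],o['orientation'],o['opening'])
```

```text
[463.47811547 226.71725394 198.99819524] [-1.79981196e+02  2.80852426e-02  7.24043396e+01] 37.557875900453375
```

View pics/w4.png

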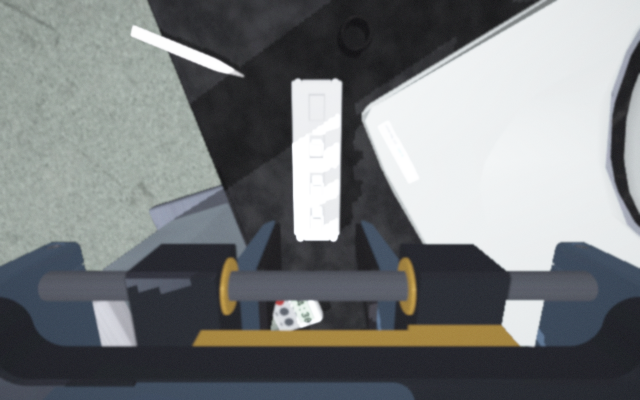

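The rack appears at columns 292–342, rows 80–240, with the empty slot at (316,105) and cells near (316,147), (316,180) and (317,212). The balance edge is to the right, from about (363,112). A contrast-stretched crop follows.

Run:
```python
from h import *
s=load('w4');f=s['frame'][70:250,270:380].astype(float)
f=np.clip((f-150)/(255-150),0,1)**2.5*255
cv2.imwrite('pics/c4.png',cv2.resize(f.astype(np.uint8),None,fx=3.3,fy=3.3,interpolation=cv2.INTER_CUBIC))
c=np.float32([onz(s,u,v,24)[:2] for u,v in[(292,80),(342,80),(342,240),(292,240)]]);print(c,c.mean(0))
```

```text
[[471.6627  340.28824]
 [519.9383  324.98322]
 [470.87845 158.53734]
 [415.75064 175.95706]] [469.5575  249.94147]
```

View pics/c4.png

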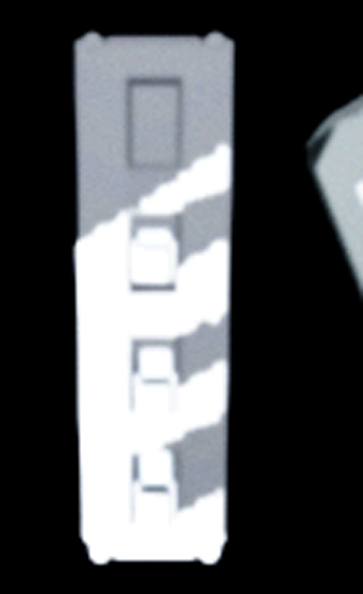

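Run:
```python
from h import *
s=load('w4');y=np.radians(-17.6);C=np.array([469.6,250]);ex=np.array([np.cos(y),np.sin(y)]);ey=np.array([-np.sin(y),np.cos(y)])
f=lambda X,Y,z:[round(3.3*(a-b)) for a,b in zip(proj(s,[*(C+X*ex+Y*ey),z]),(270,70))]
for Y in(60,20,-20,-60):
    print(Y,'slot',f(0,Y+12.75,24),f(0,Y-12.75,24),'long stop',f(0,Y+10.25,60),f(0,Y-10.25,60),'glass top',f(0,Y+11.2,51),'short',f(0,Y+5.2,60),f(0,Y-5.2,60),'glass',f(0,Y+6.2,51),f(0,Y-6.2,51))
g=cv2.cvtColor(s['frame'],cv2.COLOR_BGR2GRAY)
print(g[130:232,316].tolist())
```

```text
60 slot [155, 81] [155, 166] long stop [155, 82] [155, 158] glass top [155, 81] short [155, 101] [155, 140] glass [155, 99] [155, 144]
20 slot [155, 212] [155, 292] long stop [155, 228] [155, 300] glass top [155, 223] short [155, 246] [155, 282] glass [155, 240] [155, 282]
-20 slot [155, 336] [155, 411] long stop [155, 365] [155, 431] glass top [155, 356] short [155, 381] [155, 415] glass [155, 372] [155, 411]
-60 slot [155, 452] [155, 523] long stop [155, 493] [155, 555] glass top [155, 481] short [155, 508] [155, 540] glass [155, 496] [155, 533]
[255, 255, 255, 255, 253, 246, 239, 238, 242, 251, 255, 255, 255, 255, 254, 254, 255, 255, 255, 255, 255, 255, 255, 255, 255, 253, 241, 233, 249, 254, 255, 255, 255, 255, 255, 255, 255, 255, 255, 255, 255, 254, 249, 241, 242, 251, 254, 255, 255, 255, 255, 255, 255, 255, 252, 244, 251, 255, 255, 255, 255, 255, 255, 255, 255, 255, 255, 255, 255, 255, 255, 255, 255, 255, 255, 255, 255, 255, 255, 255, 255, 255, 255, 255, 255, 255, 253, 239, 233, 250, 255, 255, 255, 255, 255, 255, 255, 255, 255, 255, 255, 255]
```

Call:
carry_out --commands '[[[-30,-1,20],0,0.35],[[-61,-1,45],0,0.35],[[-61,-1,79],0,0.35],[[-61,-1,79],0,0.35],[[-61,-1,79],0,0.35]]'

```text
clock: 8.75
tcp_pos: [444.5, 169.4, 120.8]
orientation: [-180.0, 0.0, 72.4]
wrist_force: [0.1, 0.7, 0.6]
opening: 31.8
grip_force: 0.0
```

Run:
```python
from h import *
s=snap('wrist','w5');o=r.get_obs();print(o['tcp_pos'],o['orientation'],o['opening'])
c=proj(s,[451.5,192.8,40]);print(c)
f=s['frame'].astype(float);f=np.clip((f-100)/(155),0,1)**2.5*255
u,v=int(c[0]),int(c[1]);b=f[max(v-100,0):v+70,u-75:u+75];print(u-75,max(v-100,0))
cv2.imwrite('pics/c5.png',cv2.resize(b.astype(np.uint8),None,fx=3.4,fy=3.4,interpolation=cv2.INTER_CUBIC))
```

```text
[445.14487863 169.86554099 121.4225803 ] [ 1.79931622e+02 -4.42674352e-02  7.24278451e+01] 31.79390080621139
(np.float64(317.0040054776022), np.float64(182.31117407472698))
242 82
```

View pics/c5.png

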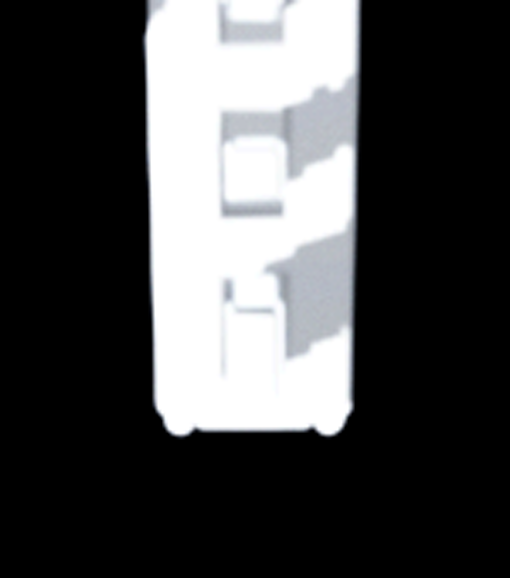

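Confirmed: the slot nearest the fingers holds the long cell. Its far stopper edge is at crop row 308 and its sides are at crop columns of about 226 and 281. The short cells are above it in the picture.

Run:
```python
from h import *
s=load('w5');q=lambda u,v,z:onz(s,242+u/3.4,82+v/3.4,z).round(1)[:2]
print('stopper far edge',q(228,309,60),q(281,309,60), 'low',q(228,370,60),q(281,370,60))
f=q(254.5,309,60);e=np.array([.302,.953]);print('centre from far',f-10.25*e)
print('rack near corners z24',q(157,405,24),q(352,405,24),'left edge',q(152,200,24),q(357,100,24))
g=cv2.cvtColor(s['frame'],cv2.COLOR_BGR2GRAY)
for v in(176,182,188,194):print(v,g[v,300:334].tolist())
print(g[165:215,316].tolist())
```

```text
stopper far edge [449.4 205.1] [460.3 201.7] low [445.2 192.3] [456.3 188.8]
centre from far [451.7045  193.63175]
rack near corners z24 [421.6 181.4] [469.  166.4] left edge [437.2 230.4] [491.1 237.7]
176 [255, 255, 255, 255, 255, 255, 254, 251, 253, 255, 255, 255, 255, 255, 255, 255, 255, 255, 255, 255, 255, 255, 254, 254, 254, 250, 236, 234, 236, 237, 237, 238, 237, 237]
182 [255, 255, 255, 255, 255, 255, 254, 250, 253, 255, 255, 255, 255, 255, 255, 255, 255, 255, 255, 255, 255, 255, 254, 254, 254, 250, 237, 234, 236, 237, 237, 237, 237, 240]
188 [255, 255, 255, 255, 255, 255, 254, 248, 252, 255, 255, 255, 255, 255, 255, 255, 255, 255, 255, 255, 255, 255, 254, 254, 254, 253, 253, 253, 254, 255, 255, 255, 255, 255]
194 [255, 255, 255, 255, 255, 255, 255, 255, 255, 255, 255, 255, 255, 255, 255, 255, 255, 255, 255, 255, 255, 255, 255, 254, 255, 255, 255, 255, 255, 255, 255, 255, 255, 255]
[255, 255, 255, 255, 255, 255, 255, 249, 242, 251, 255, 255, 255, 255, 255, 255, 255, 255, 255, 255, 255, 255, 255, 255, 255, 255, 255, 255, 255, 255, 255, 255, 255, 255, 255, 255, 255, 255, 255, 255, 255, 255, 254, 232, 137, 66, 50, 48, 47, 46]
```

Run:
```python
from h import *
a=load('w4');b=load('top0')
# balance front-left corner
g=cv2.cvtColor(b['frame'],cv2.COLOR_BGR2GRAY)
for z in(20,40,60,80,100,130):
    X=onz(a,364,114,z);print(z,X.round(),np.round(proj(b,X),1))
print(g[180:198,228:262])
```

```text
20 [533. 286.  20.] [239.5 189.9]
40 [530. 287.  40.] [238.  190.2]
60 [528. 288.  60.] [236.6 190.5]
80 [525. 288.  80.] [235.1 190.8]
100 [522. 289. 100.] [233.6 191.1]
130 [518. 290. 130.] [231.2 191.6]
[[ 51  52  49  51  78 145 190 194 193 194 193 194 194 194 194 194 194 194
  195 196 196 195 196 196 196 196 197 198 200 202 202 199 197 197]
 [ 50  55  53  55  70 139 188 193 193 193 194 193 194 195 194 195 195 195
  195 195 196 196 197 199 202 205 206 209 217 225 228 220 202 197]
 [ 53  54  57  57  68 132 183 193 193 193 193 194 195 195 194 195 195 195
  196 199 202 204 206 214 224 233 234 234 234 236 235 229 212 198]
 [ 57  57  59  59  69 120 172 192 194 193 194 194 195 194 194 196 198 198
  201 213 225 226 224 226 233 236 237 236 235 234 231 225 214 199]
 [ 60  61  63  64  64  85 146 190 194 194 193 194 196 198 196 202 209 213
  214 220 229 224 224 228 232 233 230 226 222 217 207 201 197 196]
 [ 63  65  68  66  67  79 140 188 193 194 194 194 203 214 208 205 207 210
  217 224 231 230 227 224 220 212 205 201 200 199 197 197 197 196]
 [ 64  66  67  67  67  76 128 179 192 193 194 19
[... 944 characters left out ...]
  44  42  40  38  42  43  46  46  49  48  48  48  45  43  47  51  62
   64  65  67  67  68  67  66  66  66  67  68  66  66  63  61  58]
 [116  99  75  54  45  41  41  44  46  47  46  45  43  44  43  42  43  50
   62  68  67  66  67  65  63  56  62  64  66  66  64  63  62  62]
 [202 185 152 123  98  76  57  51  45  47  46  43  46  42  42  44  43  45
   54  63  66  67  67  64  57  47  47  57  64  65  64  62  59  60]
 [238 226 213 205 186 151 118 100  79  62  50  47  46  44  44  44  44  42
   43  48  53  62  60  56  46  44  43  51  60  62  60  58  59  60]
 [244 243 242 238 226 209 198 185 161 144 105  78  58  50  43  43  39  41
   42  44  44  48  46  46  42  38  42  43  48  60  60  57  57  60]]
```

The balance's front is only about 40 mm high, so the gripper body clears it. I'll descend over the cell and grip.

Call:
carry_out --commands '[[[24.5,-0.5,0],0,0.35],[[24.5,-0.5,20],0,0.35],[[24.5,-0.5,40],0,0.35],[[24.5,-0.5,60],0,0.35],[[24.5,-0.5,75],0,0.35],[[24.5,-0.5,85],0,0.35],[[24.5,-0.5,92],0,0.35],[[24.5,-0.5,92],0,0.35]]'

```text
clock: 9.6
tcp_pos: [451.3, 193.6, 28.2]
orientation: [180.0, -0.0, 72.5]
wrist_force: [-0.1, -0.0, -1.1]
opening: 32.2
grip_force: 0.0
```

Call:
carry_out --commands '[[[0,0,0],0,0.25],[[0,0,0],0,0.2],[[0,0,0],0,0.17],[[0,0,0],0,0.15],[[0,0,0],0,0.13],[[0,0,0],0,0.1],[[0,0,0],0,0.05],[[0,0,0],0,0],[[0,0,0],0,0],[[0,0,0],0,0],[[0,0,0],0,0]]' --force 10

```text
clock: 10.7
tcp_pos: [451.2, 193.5, 28.3]
orientation: [180.0, -0.0, 72.5]
wrist_force: [-0.8, -0.3, 6.2]
opening: 12.4
grip_force: 10.0
```

Call:
carry_out --commands '[[[0,0,-4],0,0],[[0,0,-9],0,0],[[0,0,-15],0,0],[[0,0,-22],0,0],[[0,0,-32],0,0],[[0,0,-50],0,0],[[0,0,-75],0,0],[[0,0,-105],0,0],[[0,0,-140],0,0],[[0,0,-170],0,0],[[0,0,-185],0,0],[[0,0,-190],0,0]]'

```text
clock: 11.9
tcp_pos: [451.7, 193.6, 220.4]
orientation: [179.8, -0.1, 72.5]
wrist_force: [0.5, 1.0, -0.9]
opening: 12.2
grip_force: 10.0
```

Call:
carry_out --commands '[[[-15,5,0],-1,0],[[-45,14,0],-4,0],[[-80,25,0],-7,0],[[-115,36,0],-10,0],[[-150,46,0],-12,0],[[-185,57,0],-15,0],[[-220,68,0],-18,0],[[-255,78,0],-21,0],[[-280,86,0],-23,0],[[-295,91,0],-24,0],[[-302,93,0],-24,0],[[-302,93,0],-24,0]]'

```text
clock: 13.1
tcp_pos: [448.5, -122.9, 217.8]
orientation: [-180.0, -0.0, 96.4]
wrist_force: [0.0, 0.4, -0.4]
opening: 12.2
grip_force: 10.0
```

Run:
```python
from h import *
s=snap('wrist','w6');o=r.get_obs();print(o['tcp_pos'],o['orientation'],o['opening'],o['grip_force'])
f=s['frame'][60:400,200:440];cv2.imwrite('pics/c6.png',cv2.resize(f,None,fx=1.7,fy=1.7,interpolation=cv2.INTER_CUBIC))
```

```text
[ 448.46610568 -122.1811116   217.8219303 ] [-1.79961755e+02 -3.25238886e-02  9.64074806e+01] 12.782357695322697 10.000002980232239
```

View pics/c6.png

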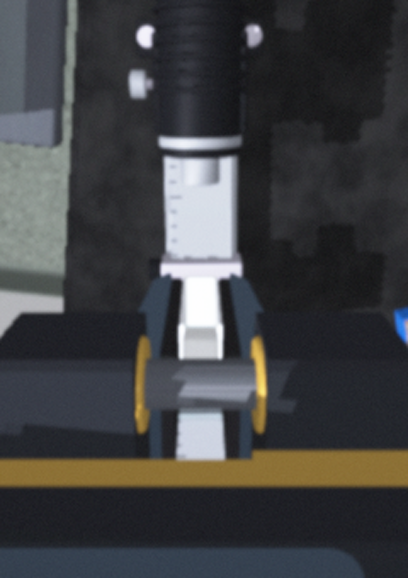

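The cell is held upright between the fingers at about crop (200,320), and its long side lies along the rail. Next I'll lower it into the gap.

Call:
carry_out --commands '[[[0,1,10],0,0],[[0,1,25],0,0],[[0,1,40],0,0],[[0,1,55],0,0],[[0,1,68],0,0],[[0,1,80],0,0],[[0,1,90],0,0],[[0,1,98],0,0],[[0,1,103],0,0],[[0,1,106],0,0],[[0,1,106.5],0,0],[[0,1,106.5],0,0]]'

```text
clock: 14.35
tcp_pos: [449.9, -122.5, 111.8]
orientation: [180.0, 0.0, 96.5]
wrist_force: [-0.6, -0.1, -0.9]
opening: 12.5
grip_force: 10.0
```

Call:
carry_out --commands '[[[0,0,0],0,0],[[0,0,0],0,0],[[0,0,0],0,0],[[0,0,0],0,0],[[0,0,0],0,0]]'

```text
clock: 14.85
tcp_pos: [449.8, -122.5, 111.7]
orientation: [180.0, 0.0, 96.5]
wrist_force: [-0.2, 0.2, -0.3]
opening: 12.1
grip_force: 10.0
```

Run:
```python
from h import *
s=snap('wrist','w7');q=snap('scene','s7');o=r.get_obs();print(o['tcp_pos'],o['orientation'],o['wrist_force'],o['grip_force'])
a=cv2.resize(s['frame'][0:400,200:440],None,fx=1.45,fy=1.45)
c=proj(q,[449,-123,100]);u,v=map(int,c);b=q['frame'][v-70:v+70,max(u-50,0):u+50];b=cv2.resize(b,(int(b.shape[1]*580/b.shape[0]),580),interpolation=cv2.INTER_CUBIC)
cv2.imwrite('pics/c7.png',np.hstack([a[:580],b]))
print(c,onz(s,0,0,0) is None, [np.round(proj(s,p),1) for p in([449.4,-122.5,105],[446,-92.7,105],[452.8,-152.3,105],[449.4,-122.5,143])])
```

```text
[ 449.783827   -122.43890425  111.63606374] [1.79999074e+02 2.75161262e-04 9.64687585e+01] [ 0.3853314  -0.33911417 -0.42339061] 9.999949336051941
(np.float64(346.3647626001998), np.float64(223.41360799527618)) False [array([315.7, 247. ]), array([315.6, 198.4]), array([315.9, 291.8]), array([315.2, 278.2])]
```

View pics/c7.png

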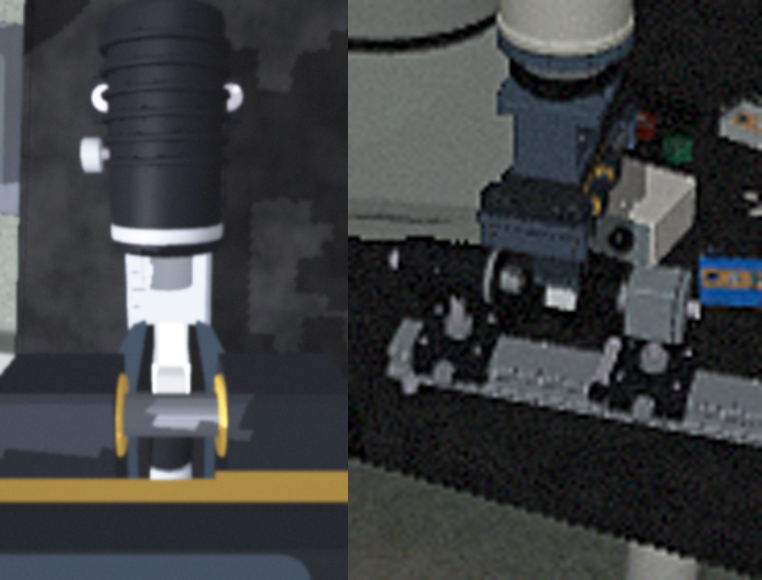

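The cell hangs midway between lamp and detector at about (560,290), in line with both snouts (wrist column about 171) and touching nothing. I'm handing the job in.

```bash
python3 -c "
from cell import r
print(r.job_done())"
```

```text
the job is handed in; nothing more can be done
None
```

The job is handed in, with no verdict shown: the detector was slid against its stop, and the long cell is held by its frosted faces, upright and in line with the beam at mid-gap, with no contact force at the wrist.

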